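# Sort the bench things into their trays

### The job

Clear the bench by sorting the four stray things into the coloured trays: stand both brown reagent bottles upright on the floor of the blue tray, lay the black-and-white marker flat in the yellow tray, and lay the green thermometer case flat in the red tray. Keep the bottles upright all the way, and leave the white saline bottle, the timer and the white jar where they stand.

Things in the scene. Friction and masses are not known exactly. Their poses are not given: they have to be found in the camera images.
- bottle_a: brown (amber) reagent bottle with black cap and white label with a red band, standing: body 48 mm diameter, 98 mm tall with cap; the straight body that can be gripped ends 78 mm above its underside, gripped well with the TCP about 52 mm above its underside. About 0.12 kg. Origin: centre of its underside, z up along the bottle
- bottle_b: brown (amber) reagent bottle with black cap and white label with a green band, standing: body 48 mm diameter, 98 mm tall with cap; the straight body that can be gripped ends 78 mm above its underside, gripped well with the TCP about 52 mm above its underside. About 0.12 kg. Origin: centre of its underside, z up along the bottle
- marker: marker pen with white barrel and black cap, lying on the worktop: 135 mm long along its y axis, 17 mm wide, 16 mm high, about 0.02 kg. Origin: centre of its underside as it lies, x across it, z up
- thermo_case: green thermometer case, a slim closed stick, lying on the worktop: 157 mm long along its y axis (from y = -75 to +82 mm), 14 to 16 mm wide and high, about 0.03 kg. Origin: middle of its underside as it lies, x across it, z up
- tray_blue: blue plastic tray, fixed, for the two bottles (side by side, e.g. at y = -38 and +38 mm): open box 105 mm (its x) by 185 mm (its y) by 30 mm high, walls and floor 4 mm thick (inside 97 x 177 mm, floor top 4 mm above origin). Origin: centre of underside, z up. The three trays differ only in colour and place
- tray_yellow: yellow plastic tray, fixed, for the marker (lying along its y): open box 105 mm (its x) by 185 mm (its y) by 30 mm high, walls and floor 4 mm thick (inside 97 x 177 mm, floor top 4 mm above origin). Origin: centre of underside, z up. The three trays differ only in colour and place
- tray_red: red plastic tray, fixed, for the thermometer case (fits only lying along its y): open box 105 mm (its x) by 185 mm (its y) by 30 mm high, walls and floor 4 mm thick (inside 97 x 177 mm, floor top 4 mm above origin). Origin: centre of underside, z up. The three trays differ only in colour and place
- saline: bystander, to be left alone: white plastic bottle with white cap, 43 mm diameter, 140 mm tall, loose. Origin: centre of its underside
- timer: bystander, to be left alone: white digital timer standing, 38 x 72 mm, 58 mm high, loose. Origin: centre of its underside
- jar: bystander, to be left alone: white screw-lid jar, 54 mm diameter, 84 mm tall, loose. Origin: centre of its underside

How it is judged:
At the end, for the whole second after the job is handed in: Both brown bottles stand upright (within 0.12 rad) on the floor of the blue tray, inside its walls; the marker lies flat (within 0.15 rad of level) inside the yellow tray and the thermometer case lies flat inside the red tray; all four are released and at rest (x of bottle_a in the frame of tray_blue between -0.036 and 0.036 m and y of bottle_a in the frame of tray_blue between -0.067 and 0.067 m and z of bottle_a in the frame of tray_blue between -0.002 and 0.012 m and angle between each of bottle_a, bottle_b's own z axis and vertical below 0.12 rad and linear speed of each of bottle_a, bottle_b, marker, thermo_case below 0.02 m/s and x of bottle_b in the frame of tray_blue between -0.036 and 0.036 m and y of bottle_b in the frame of tray_blue between -0.067 and 0.067 m and z of bottle_b in the frame of tray_blue between -0.002 and 0.012 m and x of marker in the frame of tray_yellow between -0.05 and 0.05 m and y of marker in the frame of tray_yellow between -0.04 and 0.04 m and z of marker in the frame of tray_yellow between -0.002 and 0.026 m and angle between marker's own y axis and vertical between 1.42 and 1.72 rad and x of thermo_case in the frame of tray_red between -0.05 and 0.05 m and y of thermo_case in the frame of tray_red between -0.04 and 0.04 m and z of thermo_case in the frame of tray_red between -0.002 and 0.026 m and angle between thermo_case's own y axis and vertical between 1.42 and 1.72 rad); the robot touches nothing.
It fails at once if a brown bottle is tipped by more than 0.5 rad (angle between any of bottle_a, bottle_b's own z axis and vertical above 0.5 rad).
It fails at once if the saline bottle, timer or jar is moved by more than 25 mm (distance of any of saline, timer, jar from where it was at the start of the episode above 0.025 m).
It also fails if it takes over 115 s, if anything falls off the work surface, if the arm or the gripper's body presses on something with over 40 N, if the wrist force passes 120 N, or if a joint passes its speed limit or range.

### The arm

A 7-joint arm with a two-finger parallel gripper is mounted at the origin on a cart in front of the work surface, level with it; the furniture and walls round the work are solid. World frame = base frame: x ahead of the robot, y to its left, z up, the work surface at z = 0. Lengths are in m, angles in rad, forces in N, time in s.
With the tool pointing down it reaches from about 0.4 to 0.9 m from the base axis. Payload 5.6 kg.
Tool frame: the origin (TCP) lies between the finger pads, 19 mm behind the fingertips; this is the grasp point; z points along the fingers, y is the line along which they close (so a half turn about z gives the same grasp; the last joint's range is limited). The gripper opens to 92 mm and grips with 3 to 60 N. Pads are 20 mm wide; open, the fingers measure 128 mm over their backs; the gripper's body (75 mm by 189 mm) begins 69 mm behind the grasp point.
Start: joints at [1.083, 0.468, -0.012, 1.603, 0.006, 1.071, -0.056], TCP at [0.28, -0.587, 0.233] pointing down, gripper open.
Joint ranges: [-2.53, 2.53], [-0.31, 2.02], [-1.57, 1.55], [0.28, 2.44], [-1.29, 4.43], [0.15, 1.84], [-2.92, 2.92]. Speed limits (rad/s): [2.57, 2.57, 3.14, 3.14, 3.14, 3.14, 3.14].

### API

Orientations are given as a rotation vector (axis times angle).
In Python, from plant import state, snapshot, sign_off, search_frame, place_of gives the robot as it stands. The module is installed in compiled form; this text tells all that it offers.
- The arm moves only by the shell command python3 -m jog 'ROWS'. ROWS is JSON, a list of rows, each a list of 7 numbers: the shift along the world's x, y, z in units of 50 mm (1.0 is 50 mm), then the turn, a rotation vector about the world's x, y, z in units of 10 degrees (1.0 is 10 degrees), then the opening, from -1 (shut) to 1 (fully open). In form: [[x, y, z, wx, wy, wz, gripper], ...]. A call has 1 to 5 rows; each row shifts and turns the commanded pose from where the row before left it; what a row does not reach is not made up. A row lasts 1/8 s, in which the tool goes at most 62.5 mm and 10.7 degrees, less where a joint would pass 70% of its speed; a pose out of reach is approached as far as the arm can. A call is refused whole if a number of a shift passes 1 or a number of a turn 1, either way. A call with a gripper value outside its range is refused whole. The fingers move at their own pace and stop on an object; the grip force is fixed at half the most. Time passes only in rows, so rows that do not move let the fingers close. It gives the time, the measured TCP pose, the force, the opening and the grip force at its end, in the units of the state.
- state(): the state, without advancing time (a new reading comes with each control period).
- snapshot(name): name is "scene" or "side" or "wrist"; returns a dict with "pixels" (384x512x3 uint8, red, green, blue), "range_z" (384x512 float32, m along the optical axis (not along the pixel's ray), 0 where there is no reading), "mtx" (3x3 intrinsics, pixels), "rvec" (rotation vector, rad) and "tvec" (3), from world to camera coordinates, as OpenCV has them. Camera axes: x right, y down, z forward; pixel columns grow to the right and rows downward; lengths in m; the calibration is good to about 2 mm. The wrist camera is an equidistant fisheye: a pixel r from the principal point sees the ray r / f radians off the axis. A picture is of the moment at which its call begins.
- sign_off(): hands the job in; it is judged then, once.
Trained networks look in a picture, given as the dict that the camera call returned (one of the last four; its "shot" number tells which), for a name from the list of things; names that differ only in an ending like _2 or _b are one class to them, and where a whole thing is asked for, a point or a joint stands for the part that bears it (a point fixed in the world has none). Each returns a list of dicts, best first, with "conf" (0 to 1); they miss things now and then, are a little off and sometimes report something else, mostly with a low value. They report only what shows in the picture. A call takes as long as a camera call.
- search_frame(picture, target): "extent" ([left, top, right, bottom] in pixels, round what is visible of it).
- place_of(picture, target): "point" ([column, row] in pixels: a listed point, or the origin of a listed thing).
The state is a dict: "time": time; "joint_pos": joint angles; "dq": joint speeds; "joint_torque": joint torques, N m; "eef_pos": TCP position; "orientation": TCP orientation; "force": force on the tool from outside, world axes, zero at the start; "ft_torque": the same for the moment, N m; "width": finger opening in m; "grasp_force": force on a finger pad.
Only numpy, scipy, OpenCV 4.12 (cv2) and the standard library are available. Lean on these libraries where they do the work, as an engineer would, in place of code of your own. Each camera call takes 0.05 s, during which the arm holds its last target. There are 200 camera calls.

## Working session

There is one attempt and no reset: what is moved stays moved. The work goes in short steps, Python scripts to look and compute and a shell command to move; the robot and the scene stay as the last step left them, time stands still between calls to the robot, and variables do not carry over. Pictures are saved under pics/ and viewed, at most 14 in all, crops included, and the job is handed in when it is done.

```bash
mkdir -p pics; cat > h.py <<'E'
import numpy as np, cv2
from plant import *
def save(p,n): cv2.imwrite('pics/'+n+'.png', p["pixels"][:,:,::-1])
def ext(p):
    R=cv2.Rodrigues(np.array(p["rvec"],float))[0]; return R,np.array(p["tvec"],float).ravel()
def cloud(p):
    # world points per pixel (pinhole cams)
    K=np.array(p["mtx"]);R,t=ext(p);z=p["range_z"]
    v,u=np.mgrid[0:z.shape[0],0:z.shape[1]]
    X=np.stack([(u-K[0,2])/K[0,0]*z,(v-K[1,2])/K[1,1]*z,z],-1)
    W=(X-t)@R; W[z==0]=np.nan
    return W
def proj(p,W):
    return cv2.projectPoints(np.array(W,float).reshape(-1,3),np.array(p["rvec"],float),np.array(p["tvec"],float),np.array(p["mtx"],float),None)[0].reshape(-1,2)
E
python3 - <<'E'
from h import *
s=state();print({k:np.round(s[k],3) for k in s})
for c in ("scene","side"):
    p=snapshot(c);save(p,c+'0');R,t=ext(p);print(c,"cam at",-R.T@t,"axis",R[2])
    W=cloud(p)
    for n in "bottle_a bottle_b marker thermo_case tray_blue tray_yellow tray_red saline timer jar".split():
        for d,e in zip(place_of(p,n)[:2],search_frame(p,n)[:2]):
            u,v=map(int,np.round(d["point"]));w=W[min(max(v,0),383),min(max(u,0),511)]
            print(n,np.round(d["point"]),round(d["conf"],2),np.round(w,3),np.round(e["extent"]),round(e["conf"],2))
E
```

```text
{'time': np.float64(0.0), 'joint_pos': array([ 1.083,  0.468, -0.012,  1.604,  0.006,  1.071, -0.056]), 'dq': array([-0.001,  0.001,  0.   ,  0.001,  0.001,  0.001,  0.001]), 'joint_torque': array([-1.0000e-03, -5.2056e+01, -1.2000e-02, -2.4374e+01, -5.7000e-02,
        1.7000e-02,  0.0000e+00]), 'eef_pos': array([ 0.279, -0.586,  0.232]), 'orientation': array([-3.063e+00, -6.920e-01,  1.000e-03]), 'force': array([ 0.044, -0.145,  0.023]), 'ft_torque': array([ 0.044, -0.014, -0.011]), 'grasp_force': np.float64(0.0), 'width': np.float64(0.092)}
scene cam at [0.05434486 0.64333757 0.86066222] axis [ 0.43011699 -0.57113624 -0.69914431]
bottle_a [278. 225.] 0.87 [0.442 0.042 0.042] [271. 201. 287. 232.] 0.82
bottle_a [296. 208.] 0.69 [ 0.443 -0.05   0.032] [288. 183. 306. 218.] 0.58
bottle_b [278. 225.] 0.87 [0.442 0.042 0.042] [271. 201. 287. 232.] 0.82
bottle_b [296. 208.] 0.69 [ 0.443 -0.05   0.032] [288. 183. 306. 218.] 0.58
marker [258. 257.] 0.81 [0.433 0.144 0.014] [240. 239. 276. 273.] 0.69
thermo_case [319. 190.] 0.63 [ 0.437 -0.174  0.012] [203. 182. 223. 226.] 0.67
tray_blue [
[... 645 characters left out ...]
] [209. 174. 226. 203.] 0.59
bottle_b [217. 200.] 0.88 [ 0.44  -0.076  0.086] [212. 192. 232. 225.] 0.81
bottle_b [221. 218.] 0.62 [ 0.446 -0.095  0.033] [209. 174. 226. 203.] 0.59
marker [209. 179.] 0.59 [ 0.438  0.134 -0.002] [190. 173. 226. 181.] 0.67
thermo_case [226. 248.] 0.56 [ 0.445 -0.19   0.007] [195. 244. 254. 250.] 0.79
tray_blue [224. 299.] 0.55 [ 0.414 -0.356  0.003] [202. 262. 249. 332.] 0.87
tray_yellow [193. 153.] 0.8 [0.4   0.284 0.004] [177. 131. 211. 171.] 0.71
tray_red [287. 215.] 0.64 [ 0.645 -0.094  0.006] [264. 186. 312. 241.] 0.76
saline [261. 174.] 0.66 [0.605 0.091 0.027] [257. 139. 270. 180.] 0.94
jar [293. 177.] 0.64 [0.704 0.057 0.026] [286. 154. 303. 187.] 0.86
```

```bash
cat > m.py <<'E'
from h import *
def rect(P):
    (c,(a,b),th)=cv2.minAreaRect((P[:,:2]*1000).astype(np.float32)); 
    if a<b: th+=90;a,b=b,a
    return np.round(c,1),round(a,1),round(b,1),round(th%180,1)  # long side angle from world x
E
python3 - <<'E'
from m import *
for c in ("scene","side"):
    p=snapshot(c);W=cloud(p);hsv=cv2.cvtColor(p["pixels"],cv2.COLOR_RGB2HSV)
    a=p["pixels"][120:360,170:400] if c=="scene" else p["pixels"][120:340,170:330]
    cv2.imwrite(f'pics/{c}1.png',cv2.resize(a[:,:,::-1],None,fx=2.5,fy=2.5,interpolation=cv2.INTER_CUBIC))
    H,S,V=[hsv[...,i].astype(int) for i in range(3)]
    tab=(W[...,2]>-.01)&(W[...,0]>.3)&(W[...,0]<.95)&(abs(W[...,1])<.6)
    for n,(lo,hi) in dict(blue=(95,130),yellow=(20,35),red=(170,190),green=(40,90)).items():
        h=np.where(H<8,H+180,H) if n=="red" else H
        m=tab&(h>=lo)&(h<=hi)&(S>90)&(V>40)
        k,l,st,_=cv2.connectedComponentsWithStats(m.astype(np.uint8))
        if k<2: continue
        for i in np.argsort(-st[1:,4])[:2]+1:
          if st[i,4]>15: 
            q=W[l==i]; print(c,n,st[i],rect(q),np.round(np.nanmin(q,0),3),np.round(np.nanmax(q,0),3))
    # upright things: cluster points in z band
    m=tab&(W[...,2]>.035)
    k,l,st,_=cv2.connectedComponentsWithStats(m.astype(np.uint8))
    for i in range(1,k):
        if st[i,4]>40: q=W[l==i];print(c,'tall',st[i],np.round(np.percentile(q,[2,50,98],axis=0),3).tolist())
E
```

```text
scene blue [ 325  141   58   46 1391] (array([ 408.1, -372.8]), 233.0, 108.7, 83.8) [ 0.351 -0.493 -0.005] [ 0.471 -0.255  0.034]
scene yellow [ 188  266   86   86 3620] (array([397.1, 287.8]), 207.1, 114.7, 90.2) [ 0.34   0.184 -0.003] [0.455 0.391 0.035]
scene yellow [ 89 335  48  49 699] (array([520.1, 545.1]), 96.8, 92.7, 171.5) [0.472 0.499 0.002] [0.568 0.593 0.03 ]
scene red [ 217  153   62   51 1638] (array([ 649. , -100.9]), 231.0, 122.0, 94.1) [ 0.592 -0.213 -0.004] [0.718 0.012 0.035]
scene red [ 77 325   9   2  16] (array([588.3, 550.3]), 17.4, 3.0, 37.0) [0.581 0.545 0.084] [0.596 0.555 0.094]
scene green [300 175   6   6  23] (array([ 511.7, -195. ]), 28.8, 16.1, 129.8) [ 0.499 -0.211  0.001] [ 0.518 -0.183  0.02 ]
scene tall [440   0  18  55 207] [[0.3, -0.592, 0.341], [0.307, -0.566, 0.442], [0.324, -0.554, 0.489]]
scene tall [ 240   41  129  103 9645] [[0.484, -0.582, 0.046], [0.65, -0.392, 0.198], [0.883, -0.292, 0.234]]
scene tall [    0   106   230   222 30262] [[0.487, -0.092, 0.055], [0.633, 0.407, 0.217], [0.903, 0.585, 0.232]]
scene tall [277 134  18  17 168] 
[... 1010 characters left out ...]
1   244   232 22596] [[0.485, -0.596, 0.057], [0.694, -0.501, 0.227], [0.925, 0.034, 0.234]]
side tall [139 145  34  51 749] [[0.3, -0.6, 0.57], [0.311, -0.584, 0.585], [0.331, -0.548, 0.603]]
side tall [287 154  17  22 316] [[0.689, 0.05, 0.036], [0.71, 0.062, 0.073], [0.737, 0.097, 0.085]]
side tall [210 173  22  45 628] [[0.432, -0.096, 0.037], [0.453, -0.069, 0.071], [0.477, 0.028, 0.1]]
side tall [152 226  25  29 151] [[0.303, -0.6, 0.464], [0.317, -0.596, 0.481], [0.329, -0.584, 0.51]]
side tall [166 257   8  26  88] [[0.309, -0.6, 0.396], [0.315, -0.595, 0.414], [0.317, -0.584, 0.451]]
side tall [165 291   9  15  69] [[0.3, -0.6, 0.344], [0.304, -0.595, 0.354], [0.309, -0.592, 0.369]]
```

View pics/scene1.png

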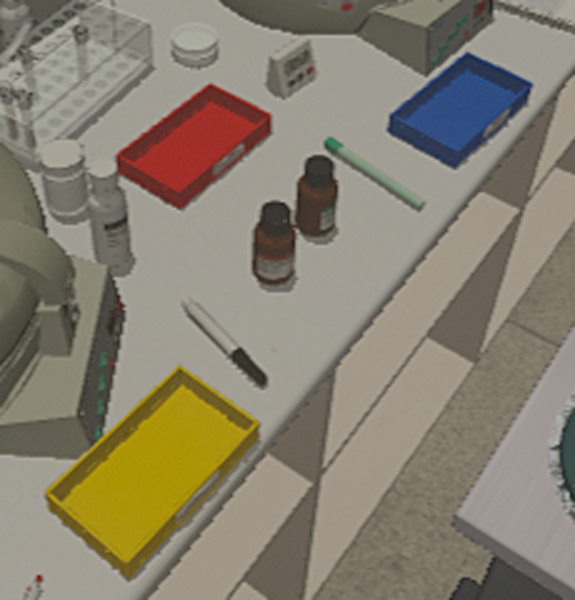

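View pics/side1.png

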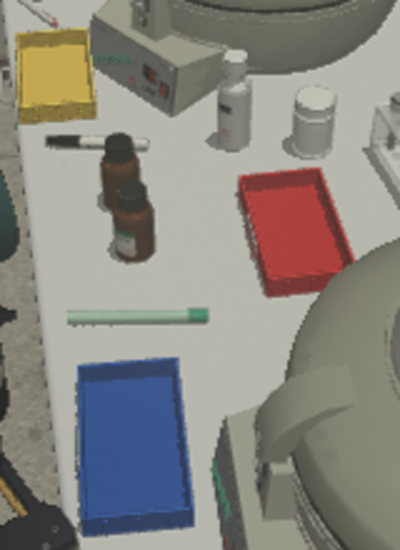

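```bash
cat > meas.py <<'E'
from m import *
from scipy.optimize import least_squares
ps=[snapshot("scene"),snapshot("side")]
Ws=[cloud(p) for p in ps]; HS=[cv2.cvtColor(p["pixels"],cv2.COLOR_RGB2HSV).astype(int) for p in ps]
def near(W,c,r): return (abs(W[...,0]-c[0])<r[0])&(abs(W[...,1]-c[1])<r[1])
for n,c,(lo,hi) in [("blue",(.41,-.356),(95,130)),("yellow",(.396,.29),(20,35)),("red",(.648,-.09),(170,190))]:
    for nm,W,h in zip(("scene","side","both"),Ws+[0],HS+[0]):
        def pts(W,h):
            H=np.where(h[...,0]<8,h[...,0]+180,h[...,0]) if n=="red" else h[...,0]
            m=near(W,c,(.08,.115))&(H>=lo)&(H<=hi)&(h[...,1]>90)&(W[...,2]>.024)&(W[...,2]<.034)
            return W[m]
        P=pts(W,h) if nm!="both" else np.vstack([pts(a,b) for a,b in zip(Ws,HS)])
        def res(q):
            d=P[:,:2]-q[:2];cs,sn=np.cos(q[2]),np.sin(q[2])
            x=d@[cs,sn];y=d@[-sn,cs]; return np.minimum(abs(abs(x)-.0505),abs(abs(y)-.0905))
        s=least_squares(res,[*c,0],loss="soft_l1",f_scale=.003)
        print(n,nm,len(P),np.round(s.x[:2],4),"yaw deg",round(np.degrees(s.x[2]),1),"med res",round(np.median(res(s.x)),4))
for n,c in [("b1",(.45,.025)),("b2",(.455,-.075)),("saline",(.61,.108)),("jar",(.71,.075))]:
    r=dict(saline=.0215,jar=.027).get(n,.024)
    for nm,S in (("scene",Ws[:1]),("side",Ws[1:]),("both",Ws)):
        P=np.vstack([W[near(W,c,(.04,.042))&(W[...,2]>.02)&(W[...,2]<.07)] for W in S])
        if len(P)<10: continue
        s=least_squares(lambda q:np.hypot(P[:,0]-q[0],P[:,1]-q[1])-r,c,loss="soft_l1",f_scale=.002)
        print(n,nm,len(P),np.round(s.x,4))
for n,c,rr in [("marker",(.435,.14),(.09,.05)),("case",(.44,-.19),(.1,.04))]:
    for nm,S in (("scene",Ws[:1]),("side",Ws[1:]),("both",Ws)):
        P=np.vstack([W[near(W,c,rr)&(W[...,2]>.008)&(W[...,2]<.022)] for W in S])[:,:2]
        for _ in range(3):
            m=np.median(P,0);v=np.linalg.svd(P-P.mean(0))[2][0];v*=np.sign(v[0]);d=(P-m)@[-v[1],v[0]];P=P[abs(d-np.median(d))<.012]
        t=(P-P.mean(0))@v;a,b=np.percentile(t,[1,99]);ctr=P.mean(0)+v*(a+b)/2
        print(n,nm,len(P),"ctr",np.round(ctr,4),"angle",round(np.degrees(np.arctan2(v[1],v[0])),1),"len",round(b-a,3))
A=np.vstack([W.reshape(-1,3) for W in Ws]);A=A[~np.isnan(A[:,0])];A=A[(A[:,2]>.03)&(A[:,2]<.3)]
print("height map cm; rows x .36.., cols y -.60..+.60 step .04")
for x in np.arange(.36,.9,.04):
    print("%.2f"%x,*["%3d"%(100*(lambda q:np.percentile(q,90) if len(q)>3 else 0)(A[(A[:,0]>=x)&(A[:,0]<x+.04)&(A[:,1]>=y)&(A[:,1]<y+.04),2])) for y in np.arange(-.6,.6,.04)])
E
python3 meas.py
```

```text
blue scene 229 [ 0.4113 -0.3515] yaw deg -5.3 med res 0.0013
blue side 382 [ 0.4112 -0.3567] yaw deg -5.4 med res 0.001
blue both 611 [ 0.4111 -0.3553] yaw deg -5.4 med res 0.0014
yellow scene 561 [0.397  0.2963] yaw deg -3.1 med res 0.0009
yellow side 175 [0.3977 0.291 ] yaw deg -3.2 med res 0.0013
yellow both 736 [0.397 0.295] yaw deg -3.1 med res 0.0012
red scene 300 [ 0.6478 -0.0833] yaw deg -2.2 med res 0.001
red side 253 [ 0.6478 -0.0883] yaw deg -2.3 med res 0.0012
red both 553 [ 0.6479 -0.0857] yaw deg -2.2 med res 0.0013
b1 scene 227 [0.4543 0.0206]
b1 side 138 [0.454 0.02 ]
b1 both 365 [0.4541 0.0204]
b2 scene 219 [ 0.4572 -0.0695]
b2 side 235 [ 0.4565 -0.0705]
b2 both 454 [ 0.4568 -0.0701]
saline scene 184 [0.6168 0.1117]
saline side 164 [0.6165 0.1097]
saline both 348 [0.6165 0.1107]
jar scene 226 [0.7165 0.081 ]
jar side 205 [0.7158 0.0799]
jar both 431 [0.7161 0.0804]
marker scene 242 ctr [0.4366 0.1399] angle -14.4 len 0.133
marker side 104 ctr [0.4353 0.1322] angle -14.5 len 0.132
marker both 338 ctr [0.4364 0.138 ] angle -13.9 len 0.133
case scene 175 ctr [ 0.4442 -0
[... 1250 characters left out ...]
  3   3   3   3   3   8   8   0  20  22  23  23  23  23  23  23  23  22  21
0.72  23  23  23  23  23  23  22  21   3   3   0   0   0   0   0   0   8   8   0  20  22  23  23  23  23  23  23  23  22  21
0.76  23  23  23  23  23  23  22  20   3   3   0   0   0   7   7   7   7   0   0  19  22  22  23  23  23  23  23  23  22  21
0.80  23  23  23  23  23  23  22  19   3   3   7   7   7   7   7   9   9   0   0  18  21  22  23  23  23  23  23  22  22   0
0.84  23  23  23  23  23  22  21  17   0   0  12   7   9   7   9   7   7   0   0   0  19  21  22  22  23  22  22  22  21   0
0.88  22  22  22  22  22  21  19   0   0   0   7   7   7   8   9   7   8   9   8   0   0  19  21  21  22  22  21  21   0   0
```

```bash
python3 - <<'E'
from h import *
Ws=[cloud(snapshot(c)) for c in ("scene","side")]
for W in Ws:
  for y in (.16,.2,.24,.28,.32,.36,.40):
    m=(W[...,1]>y)&(W[...,1]<y+.04)&(W[...,0]>.42)
    print(y,[ (z,np.round(np.percentile(W[m&(W[...,2]>z)&(W[...,2]<.3)][:,0],[1,5]),3).tolist()) for z in (.06,.085,.1,.15) if (m&(W[...,2]>z)).sum()>8])
print(W[...,2][(W[...,0]>.44)&(W[...,0]<.5)&(W[...,1]>.2)&(W[...,1]<.4)].max())
E
python3 -m jog '[[0.5,1,0,0,0,-0.85,0.5],[0.5,1,0,0,0,-0.85,0.5],[0.5,1,0,0,0,-0.84,0.5],[0.5,1,0,0,0,0,0.5],[0.4,1,0,0,0,0,0.5]]'
```

```text
0.16 [(0.06, [0.541, 0.554]), (0.085, [0.552, 0.576]), (0.1, [0.654, 0.699]), (0.15, [0.649, 0.687])]
0.2 [(0.06, [0.517, 0.531]), (0.085, [0.53, 0.548]), (0.1, [0.581, 0.605]), (0.15, [0.581, 0.603])]
0.24 [(0.06, [0.493, 0.51]), (0.085, [0.505, 0.516]), (0.1, [0.514, 0.52]), (0.15, [0.514, 0.527])]
0.28 [(0.06, [0.469, 0.492]), (0.085, [0.481, 0.51]), (0.1, [0.512, 0.519]), (0.15, [0.515, 0.523])]
0.32 [(0.06, [0.461, 0.482]), (0.085, [0.474, 0.502]), (0.1, [0.51, 0.514]), (0.15, [0.511, 0.517])]
0.36 [(0.06, [0.5, 0.507]), (0.085, [0.505, 0.508]), (0.1, [0.506, 0.508]), (0.15, [0.507, 0.51])]
0.4 [(0.06, [0.507, 0.51]), (0.085, [0.507, 0.51]), (0.1, [0.507, 0.51]), (0.15, [0.507, 0.511])]
0.16 [(0.06, [0.543, 0.576]), (0.085, [0.577, 0.63]), (0.1, [0.623, 0.635]), (0.15, [0.624, 0.637])]
0.2 [(0.06, [0.517, 0.545]), (0.085, [0.536, 0.573]), (0.1, [0.57, 0.579]), (0.15, [0.571, 0.585])]
0.24 [(0.06, [0.491, 0.512]), (0.085, [0.51, 0.519]), (0.1, [0.514, 0.521]), (0.15, [0.514, 0.526])]
0.28 [(0.06, [0.463, 0.479]), (0.085, [0.483, 0.515]), (0.1, [0.515, 0.538]), (0.15, [0.522, 0.542])]
0.32 [(0.06, [0.473, 0.501]), (0.085, [0.483, 0.511]), (0.1, [0.511, 0.515]), (0.15, [0.511, 0.517])]
0.36 [(0.06, [0.507, 0.511]), (0.085, [0.507, 0.511]), (0.1, [0.507, 0.514]), (0.15, [0.508, 0.521])]
0.4 [(0.06, [0.513, 0.539]), (0.085, [0.513, 0.538]), (0.1, [0.513, 0.537]), (0.15, [0.513, 0.535])]
0.08968214973006221
time: 3.02
eef_pos: [0.4006, -0.3349, 0.2335]
orientation: [3.141, 0.003, 0.001]
force: [0.9, -0.2, 0.3]
width: 0.0689
grasp_force: 0.0
```

```bash
python3 -m jog '[[0.19,0.89,0,0,0,0,0.5],[0.19,0.89,0,0,0,0,0.5],[0.19,0.89,0,0,0,0,0.5],[0.19,0.89,0,0,0,0,0.5],[0.19,0.89,0,0,0,0,0.5]]' && python3 -m jog '[[0.19,0.89,0,0,0,0,0.5],[0,0,-0.8,0,0,0,0.5],[0,0,-0.8,0,0,0,0.5],[0,0,-0.4,0,0,0,0.5],[0,0,0,0,0,0,0.5]]'
python3 - <<'E'
from h import *
p=snapshot("side");cv2.imwrite('pics/s2.png',cv2.resize(p["pixels"][110:330,150:330,::-1],None,fx=2.5,fy=2.5))
W=cloud(p);e=state()["eef_pos"]
q=W[(abs(W[...,0]-.45)<.05)&(abs(W[...,1]+.07)<.1)&(W[...,2]>.12)&(W[...,2]<.16)]
print(len(q),np.round(np.percentile(q,[2,50,98],axis=0),3),e)
E
```

```text
time: 3.65
eef_pos: [0.4474, -0.1129, 0.2337]
orientation: [3.141, 0.002, 0.001]
force: [1.2, 0.0, 1.5]
width: 0.069
grasp_force: 0.0
time: 4.28
eef_pos: [0.4556, -0.0696, 0.1322]
orientation: [-3.141, -0.002, 0.005]
force: [0.3, -0.6, 0.2]
width: 0.069
grasp_force: 0.0
78 [[ 0.446 -0.123  0.122]
 [ 0.455 -0.119  0.14 ]
 [ 0.464 -0.109  0.157]] [ 0.45660065 -0.06972609  0.13327622]
```

View pics/s2.png

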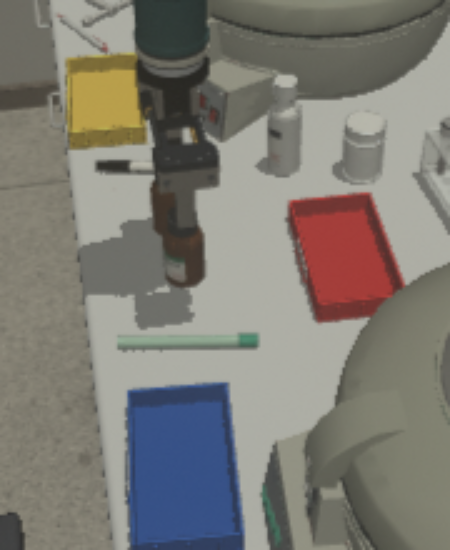

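The gripper hangs centred over the front brown bottle (cap about px (183,235)). The far bottle, case and trays are unobstructed, so I'll go down and grip.

```bash
python3 -m jog '[[0,0,-0.5,0,0,0,0.5],[0,0,-0.5,0,0,0,0.5],[0,0,-0.4,0,0,0,0.5],[0,0,-0.2,0,0,0,0.5],[0,0,0,0,0,0,0.5]]' && python3 -m jog '[[0,0,0,0,0,0,-1],[0,0,0,0,0,0,-1],[0,0,0,0,0,0,-1],[0,0,0,0,0,0,-1],[0,0,0,0,0,0,-1]]'
```

```text
time: 4.95
eef_pos: [0.457, -0.0699, 0.0537]
orientation: [3.141, 0.002, 0.001]
force: [0.6, 0.5, 0.5]
width: 0.0689
grasp_force: 0.0
time: 5.58
eef_pos: [0.4571, -0.0699, 0.0539]
orientation: [3.141, 0.002, 0.002]
force: [-0.8, -0.2, 6.4]
width: 0.0476
grasp_force: 30.0
```

```bash
python3 -m jog '[[0,0,0.2,0,0,0,-1],[0,0,0.4,0,0,0,-1],[0,0,0.6,0,0,0,-1],[0,0,0.5,0,0,0,-1],[0,0,0.3,0,0,0,-1]]' && python3 -m jog '[[-0.05,-0.3,0,0,0,0,-1],[-0.1,-0.6,0,0,0,0,-1],[-0.1,-0.7,0,0,0,0,-1],[-0.1,-0.7,0,0,0,0,-1],[-0.1,-0.7,0,0,0,0,-1]]' && python3 -m jog '[[-0.1,-0.7,0,0,0,0,-1],[-0.1,-0.7,0,0,0,0,-1],[-0.1,-0.7,0,0,0,0,-1],[-0.1,-0.6,0,0,0,0,-1],[-0.1,-0.5,0,0,0,0,-1]]' && python3 -m jog '[[-0.05,-0.4,0,0,0,0,-1],[0,0,0,0,0,0,-1],[0,0,-0.4,0,0,0,-1],[0,0,-0.4,0,0,0,-1],[0,0,-0.3,0,0,0,-1]]'
python3 - <<'E'
from h import *
p=snapshot("side");cv2.imwrite('pics/s3.png',cv2.resize(p["pixels"][150:350,150:330,::-1],None,fx=2.5,fy=2.5))
E
```

```text
time: 6.2
eef_pos: [0.4569, -0.0698, 0.1547]
orientation: [3.141, 0.002, 0.002]
force: [0.5, -0.2, -2.0]
width: 0.0475
grasp_force: 30.0
time: 6.82
eef_pos: [0.4325, -0.2216, 0.152]
orientation: [-3.141, -0.001, 0.004]
force: [0.4, -0.8, -1.9]
width: 0.0479
grasp_force: 30.0
time: 7.45
eef_pos: [0.407, -0.3816, 0.1516]
orientation: [-3.14, 0.001, 0.004]
force: [0.7, 0.6, -1.7]
width: 0.0476
grasp_force: 30.0
time: 8.07
eef_pos: [0.4068, -0.3983, 0.0972]
orientation: [-3.14, -0.005, 0.001]
force: [-0.9, 0.1, -1.0]
width: 0.0475
grasp_force: 30.0
```

View pics/s3.png

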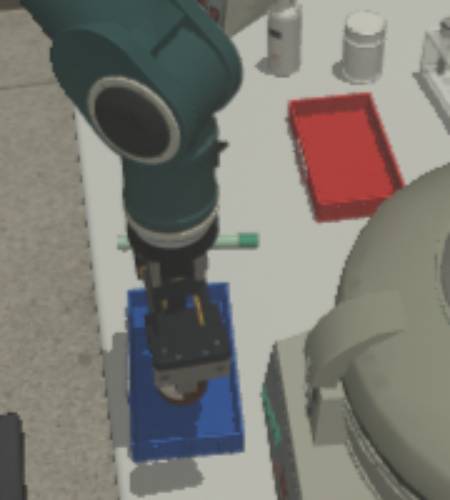

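The bottle is inside the blue tray's outline (px (180,390)), in the near half, clear of the walls and the grey machine.

```bash
python3 -m jog '[[0,0,-0.3,0,0,0,-1],[0,0,-0.3,0,0,0,-1],[0,0,-0.1,0,0,0,-1],[0,0,-0.06,0,0,0,-1],[0,0,0,0,0,0,-1]]'
```

```text
time: 8.75
eef_pos: [0.4067, -0.4, 0.0604]
orientation: [3.141, 0.002, 0.0]
force: [0.1, -0.2, -0.8]
width: 0.0474
grasp_force: 30.0
```

```bash
python3 -m jog '[[0,0,-0.04,0,0,0,-1],[0,0,0,0,0,0,-1]]' && python3 -m jog '[[0,0,0,0,0,0,0.4],[0,0,0,0,0,0,0.4],[0,0,0,0,0,0,0.4],[0,0,0.3,0,0,0,0.4],[0,0,0.5,0,0,0,0.4]]' && python3 -m jog '[[0,0,0.7,0,0,0,0.5],[0,0,0.7,0,0,0,0.5],[0.1,0.7,0.2,0,0,0,0.5],[0.1,0.9,0,0,0,0,0.5],[0.1,0.9,0,0,0,0,0.5]]'
```

```text
time: 9.0
eef_pos: [0.4067, -0.3998, 0.0584]
orientation: [3.141, 0.002, 0.0]
force: [0.1, 0.1, -1.7]
width: 0.0473
grasp_force: 30.0
time: 9.62
eef_pos: [0.4063, -0.3995, 0.0989]
orientation: [-3.141, -0.002, 0.002]
force: [0.3, 0.1, -0.1]
width: 0.0645
grasp_force: 0.0
time: 10.25
eef_pos: [0.422, -0.2737, 0.1797]
orientation: [3.14, 0.001, 0.003]
force: [0.3, 0.8, -0.2]
width: 0.069
grasp_force: 0.0
```

```bash
python3 -m jog '[[0.1,0.85,0,0,0,0,0.5],[0.1,0.85,0,0,0,0,0.5],[0.1,0.85,0,0,0,0,0.5],[0.1,0.85,0,0,0,0,0.5],[0.1,0.85,0,0,0,0,0.5]]' && python3 -m jog '[[0.1,0.85,0,0,0,0,0.5],[0.04,0.8,0,0,0,0,0.5],[0,0,-0.5,0,0,0,0.5],[0,0,-0.4,0,0,0,0.5],[0,0,0,0,0,0,0.5]]'
cat > bot.py <<'E'
from h import *
from scipy.optimize import least_squares
import sys
c0=np.array([float(a) for a in sys.argv[1:3]]);z0=float(sys.argv[3])
for c in ("scene","side"):
    W=cloud(snapshot(c));P=W[(np.hypot(W[...,0]-c0[0],W[...,1]-c0[1])<.04)&(W[...,2]>z0+.025)&(W[...,2]<z0+.072)]
    T=W[(np.hypot(W[...,0]-c0[0],W[...,1]-c0[1])<.04)&(W[...,2]<z0+.12)]
    if len(P)>20: print(c,len(P),np.round(least_squares(lambda q:np.hypot(P[:,0]-q[0],P[:,1]-q[1])-.024,c0,loss="soft_l1",f_scale=.002).x,4),"top",round(np.percentile(T[:,2],98),3))
E
python3 bot.py .407 -.4 .004; python3 bot.py .454 .02 0
```

```text
time: 10.88
eef_pos: [0.447, -0.061, 0.1795]
orientation: [3.141, 0.002, 0.003]
force: [0.3, -1.0, -0.6]
width: 0.0691
grasp_force: 0.0
time: 11.5
eef_pos: [0.4529, 0.0202, 0.1331]
orientation: [3.141, 0.003, -0.003]
force: [-0.2, 0.4, -1.0]
width: 0.0692
grasp_force: 0.0
scene 191 [ 0.4068 -0.3992] top 0.103
side 307 [ 0.4055 -0.4001] top 0.103
scene 228 [0.4544 0.0207] top 0.101
side 217 [0.4538 0.0194] top 0.097
```

```bash
python3 -m jog '[[0,0,-0.5,0,0,0,0.5],[0,0,-0.5,0,0,0,0.5],[0,0,-0.4,0,0,0,0.5],[0,0,-0.2,0,0,0,0.5],[0,0,0,0,0,0,0.5]]' && python3 -m jog '[[0,0,0,0,0,0,-1],[0,0,0,0,0,0,-1],[0,0,0,0,0,0,-1],[0,0,0,0,0,0,-1],[0,0,0,0,0,0,-1]]'
```

```text
time: 12.32
eef_pos: [0.4537, 0.0202, 0.0534]
orientation: [3.142, 0.002, -0.0]
force: [-1.1, -0.2, -0.0]
width: 0.0692
grasp_force: 0.0
time: 12.95
eef_pos: [0.4542, 0.0202, 0.0539]
orientation: [3.141, 0.002, 0.002]
force: [-1.6, -0.5, 6.3]
width: 0.0473
grasp_force: 30.0
```

```bash
python3 -m jog '[[0,0,0.2,0,0,0,-1],[0,0,0.4,0,0,0,-1],[0,0,0.6,0,0,0,-1],[0,0,0.5,0,0,0,-1],[0,0,0.3,0,0,0,-1]]' && python3 -m jog '[[-0.04,-0.3,0,0,0,0,-1],[-0.08,-0.6,0,0,0,0,-1],[-0.08,-0.7,0,0,0,0,-1],[-0.08,-0.7,0,0,0,0,-1],[-0.08,-0.7,0,0,0,0,-1]]' && python3 -m jog '[[-0.08,-0.7,0,0,0,0,-1],[-0.08,-0.7,0,0,0,0,-1],[-0.08,-0.7,0,0,0,0,-1],[-0.08,-0.6,0,0,0,0,-1],[-0.06,-0.5,0,0,0,0,-1]]' && python3 -m jog '[[-0.04,-0.4,0,0,0,0,-1],[0,0,0,0,0,0,-1],[0,0,-0.4,0,0,0,-1],[0,0,-0.4,0,0,0,-1],[0,0,-0.3,0,0,0,-1]]' && python3 -m jog '[[0,0,-0.3,0,0,0,-1],[0,0,-0.3,0,0,0,-1],[0,0,-0.1,0,0,0,-1],[0,0,-0.06,0,0,0,-1],[0,0,0,0,0,0,-1]]'
```

```text
time: 13.58
eef_pos: [0.4539, 0.0202, 0.1547]
orientation: [3.142, 0.002, 0.002]
force: [0.8, 0.4, -1.4]
width: 0.0475
grasp_force: 30.0
time: 14.2
eef_pos: [0.4341, -0.1317, 0.1521]
orientation: [-3.141, -0.001, 0.004]
force: [0.6, -0.3, -0.6]
width: 0.0473
grasp_force: 30.0
time: 14.82
eef_pos: [0.4146, -0.2916, 0.1519]
orientation: [-3.141, 0.001, 0.004]
force: [-0.1, -0.6, -1.3]
width: 0.0476
grasp_force: 30.0
time: 15.45
eef_pos: [0.4146, -0.3084, 0.0973]
orientation: [-3.14, -0.005, 0.001]
force: [-0.2, 0.2, -1.6]
width: 0.0476
grasp_force: 30.0
time: 16.08
eef_pos: [0.4148, -0.3099, 0.0604]
orientation: [3.141, 0.002, 0.0]
force: [-0.3, 0.3, -1.0]
width: 0.0476
grasp_force: 30.0
```

```bash
python3 -m jog '[[0,0,-0.04,0,0,0,-1],[0,0,0,0,0,0,-1],[0,0,0,0,0,0,0.4],[0,0,0,0,0,0,0.4],[0,0,0,0,0,0,0.4]]' && python3 -m jog '[[0,0,0.3,0,0,0,0.4],[0,0,0.5,0,0,0,0.4],[0,0,0.8,0,0,0,0.4],[0,0,0.8,0,0,0,0.4],[0.1,0.4,0,0,0,-0.5,0.4]]' && python3 -m jog '[[0.2,0.7,0,0,0,-0.5,0.4],[0.2,0.7,0,0,0,0,0.4],[0.1,0.76,0,0,0,0,0.4],[0,0,-0.8,0,0,0,0.4],[0,0,-0.8,0,0,0,0.4]]'
python3 bot.py .415 -.31 .004
python3 - <<'E'
from h import *
p=snapshot("wrist");save(p,'w4');print(p["mtx"],state()["eef_pos"]);R,t=ext(p);print(-R.T@t)
for n in ("thermo_case",):
  for d in place_of(p,n)[:2]: print(d)
p=snapshot("side");cv2.imwrite('pics/s4.png',cv2.resize(p["pixels"][150:350,150:330,::-1],None,fx=2.5,fy=2.5))
E
```

```text
time: 16.7
eef_pos: [0.4148, -0.3098, 0.0584]
orientation: [3.141, 0.002, 0.0]
force: [-0.4, 0.0, -0.1]
width: 0.0645
grasp_force: 0.0
time: 17.32
eef_pos: [0.4212, -0.2922, 0.1827]
orientation: [3.134, -0.143, 0.011]
force: [0.6, 0.4, 0.7]
width: 0.0643
grasp_force: 0.0
time: 17.95
eef_pos: [0.4457, -0.1815, 0.0991]
orientation: [3.129, -0.269, 0.005]
force: [0.6, -0.2, 0.4]
width: 0.0644
grasp_force: 0.0
scene 200 [ 0.4147 -0.3097] top 0.103
side 267 [ 0.4139 -0.31  ] top 0.104
[[297.31863964   0.         255.87385551]
 [  0.         297.31863964 187.77315668]
 [  0.           0.           1.        ]] [ 0.44367634 -0.18133311  0.09790538]
[ 0.51964227 -0.19503998  0.24674681]
{'point': [258.2, 195.2], 'conf': 0.95}
```

View pics/w4.png

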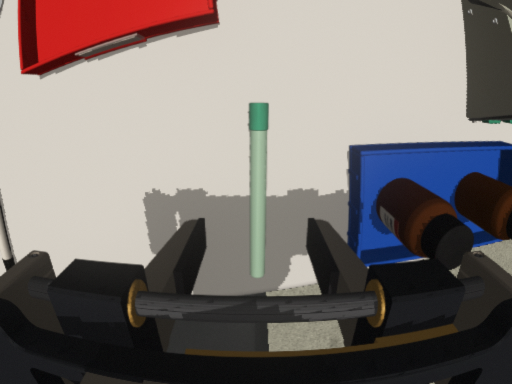

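View pics/s4.png

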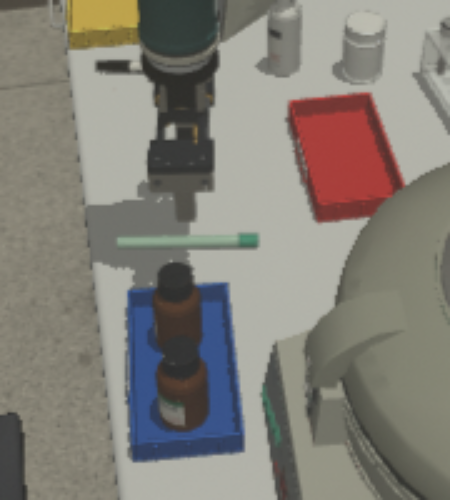

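The case stands vertical in the wrist view (column 258, rows 103–278), midway between the fingers. Both bottles stand upright in the blue tray. I'll measure the case in the wrist frame.

```bash
cat > wr.py <<'E'
from h import *
def wcloud(p):
    K=np.array(p["mtx"]);R,t=ext(p);z=p["range_z"];v,u=np.mgrid[0:384,0:512]
    x=(u-K[0,2])/K[0,0];y=(v-K[1,2])/K[1,1];th=np.hypot(x,y);s=np.tan(th)/np.maximum(th,1e-9)
    W=(np.stack([x*s*z,y*s*z,z],-1)-t)@R; W[z==0]=np.nan; return W
def line(W,m):
    P=W[m];v=np.linalg.svd(P[:,:2]-P[:,:2].mean(0))[2][0];v*=np.sign(v[0]);t=(P[:,:2]-P[:,:2].mean(0))@v
    a,b=np.percentile(t,[.5,99.5]);print(m.sum(),"ctr",np.round(P[:,:2].mean(0)+v*(a+b)/2,4),"ang",round(np.degrees(np.arctan2(v[1],v[0])),2),"len",round(b-a,4),"z",np.round(np.nanpercentile(P[:,2],[5,50,95]),4))
E
python3 - <<'E'
from wr import *
p=snapshot("wrist");W=wcloud(p);h=cv2.cvtColor(p["pixels"],cv2.COLOR_RGB2HSV)
m=(h[...,0]>40)&(h[...,0]<95)&(h[...,1]>35)&~np.isnan(W[...,0])&(abs(W[...,1]+.182)<.05)&(W[...,2]<.025)&(abs(W[...,0]-.44)<.12)
m=cv2.morphologyEx(m.astype(np.uint8),cv2.MORPH_OPEN,np.ones((3,3)))>0
line(W,m)
E
```

```text
2472 ctr [ 0.443  -0.1831] ang -10.16 len 0.1539 z [0.0102 0.013  0.0151]
```

```bash
python3 -m jog '[[0,-0.03,-0.5,0,0,0,0.4],[0,0,-0.4,0,0,0,0.4],[0,0,-0.4,0,0,0,0.4],[0,0,-0.2,0,0,0,0.4],[0,0,0,0,0,0,0.4]]' && python3 -m jog '[[0,0,0,0,0,0,-1],[0,0,0,0,0,0,-1],[0,0,0,0,0,0,-1],[0,0,0,0,0,0,-1],[0,0,0,0,0,0,-1]]'
```

```text
time: 18.88
eef_pos: [0.445, -0.1835, 0.0238]
orientation: [3.13, -0.272, 0.001]
force: [-0.1, 0.3, -0.3]
width: 0.0644
grasp_force: 0.0
time: 19.5
eef_pos: [0.4446, -0.1833, 0.0233]
orientation: [3.13, -0.272, -0.0]
force: [-0.1, -0.5, 0.7]
width: 0.0164
grasp_force: 0.0
```

```bash
python3 -m jog '[[0,0,0,0,0,0,-1],[0,0,0,0,0,0,-1],[0,0,0.3,0,0,0,-1],[0,0,0.6,0,0,0,-1],[0,0,0.8,0,0,0,-1]]' && python3 -m jog '[[0,0,0.8,0,0,0,-1],[0,0,0.3,0,0,0.5,-1],[0.1,0.1,0,0,0,0.9,-1],[0.2,0.1,0,0,0,0.9,-1],[0.3,0.1,0,0,0,0.9,-1]]'
```

```text
time: 20.12
eef_pos: [0.4441, -0.183, 0.1094]
orientation: [-3.129, 0.271, 0.002]
force: [0.8, 0.0, -0.7]
width: 0.0135
grasp_force: 30.0
time: 20.75
eef_pos: [0.4747, -0.1683, 0.1644]
orientation: [3.081, 0.609, 0.001]
force: [-0.1, -0.4, 0.5]
width: 0.0136
grasp_force: 30.0
```

```bash
python3 -m jog '[[0.5,0.24,0,0,0,0.94,-1],[0.5,0.24,0,0,0,0.94,-1],[0.5,0.24,0,0,0,0.94,-1],[0.5,0.24,0,0,0,0.94,-1],[0.5,0.24,0,0,0,0.94,-1]]' && python3 -m jog '[[0.5,0.24,0,0,0,0.94,-1],[0.47,0.24,0,0,0,0.94,-1],[0,0,0,0,0,0,-1],[0,0,-0.8,0,0,0,-1],[0,0,-0.4,0,0,0,-1]]'
python3 - <<'E'
from wr import *
p=snapshot("wrist");save(p,'w5');W=wcloud(p);h=cv2.cvtColor(p["pixels"],cv2.COLOR_RGB2HSV)
s=state();print(s["eef_pos"],s["orientation"])
z=s["eef_pos"][2]
m=(h[...,0]>40)&(h[...,0]<95)&(h[...,1]>35)&~np.isnan(W[...,0])&(abs(W[...,1]+.085)<.12)&(abs(W[...,2]-z)<.03)&(abs(W[...,0]-.648)<.05)
m=cv2.morphologyEx(m.astype(np.uint8),cv2.MORPH_OPEN,np.ones((3,3)))>0
line(W,m)
E
```

```text
time: 21.38
eef_pos: [0.6003, -0.1081, 0.1643]
orientation: [2.582, 1.788, 0.0]
force: [-0.2, -0.2, 0.6]
width: 0.0139
grasp_force: 30.0
time: 22.0
eef_pos: [0.6462, -0.0854, 0.1019]
orientation: [-2.264, -2.176, 0.005]
force: [0.1, 0.2, -1.1]
width: 0.0139
grasp_force: 30.0
[ 0.64512204 -0.08522979  0.09954294] [-2.2616425  -2.17476051  0.00725493]
2706 ctr [ 0.6448 -0.0869] ang 87.65 len 0.154 z [0.0899 0.0921 0.0939]
```

View pics/w5.png

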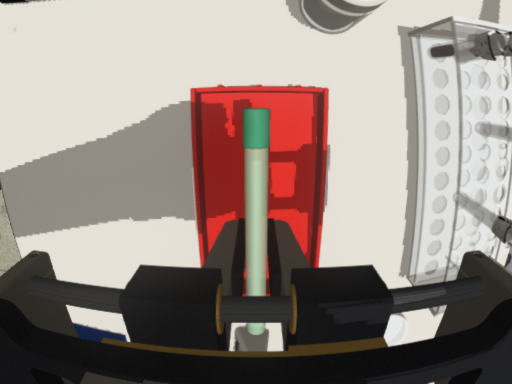

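The held case (column 257) lies parallel to and centred over the red tray (columns 192–328). I'll lower it now.

```bash
python3 -m jog '[[0.02,0.02,-0.4,0,0,0,-1],[0,0,-0.4,0,0,0,-1],[0,0,-0.3,0,0,0,-1],[0,0,-0.2,0,0,0,-1],[0,0,-0.1,0,0,0,-1]]' && python3 -m jog '[[0,0,-0.03,0,0,0,-1],[0,0,0,0,0,0,-1]]'
```

```text
time: 22.68
eef_pos: [0.649, -0.0832, 0.0326]
orientation: [-2.262, -2.18, 0.001]
force: [-0.2, -0.2, -0.9]
width: 0.0137
grasp_force: 30.0
time: 22.92
eef_pos: [0.6495, -0.0833, 0.0322]
orientation: [2.262, 2.179, 0.001]
force: [0.5, 1.0, -0.1]
width: 0.0134
grasp_force: 30.0
```

```bash
python3 -m jog '[[-0.02,-0.02,-0.05,0,0,0,-1],[0,0,-0.04,0,0,0,-1],[0,0,0,0,0,0,-1],[0,0,0,0,0,0,-1]]'
```

```text
time: 23.42
eef_pos: [0.6482, -0.0844, 0.0274]
orientation: [2.262, 2.18, -0.0]
force: [-0.8, -0.0, 1.0]
width: 0.0138
grasp_force: 30.0
```

```bash
python3 -m jog '[[0,0,0,0,0,0,-0.35],[0,0,0,0,0,0,-0.35],[0,0,0,0,0,0,-0.35],[0,0,0.3,0,0,0,-0.35],[0,0,0.6,0,0,0,-0.35]]' && python3 -m jog '[[0,0,0.8,0,0,0,-0.3],[0,0,0.8,0,0,0,-0.3],[0,0,0.75,0,0,0,0],[-0.38,0.2,0,0,0,-0.93,0],[-0.38,0.3,0,0,0,-0.93,0]]' && python3 -m jog '[[-0.38,0.4,0,0,0,-0.93,0.4],[-0.38,0.4,0,0,0,-0.93,0.4],[-0.38,0.4,0,0,0,-0.93,0.4],[-0.38,0.4,0,0,0,-0.93,0.4],[-0.38,0.4,0,0,0,-0.93,0.4]]' && python3 -m jog '[[-0.4,0.5,0,0,0,-0.93,0.4],[-0.4,0.5,0,0,0,-0.93,0.4],[-0.4,0.5,0,0,0,-0.93,0.4],[-0.38,0.4,0,0,0,-0.9,0.4],[0,0,-0.5,0,0,0,0.4]]'
python3 - <<'E'
from wr import *
p=snapshot("scene");W=cloud(p);h=cv2.cvtColor(p["pixels"],cv2.COLOR_RGB2HSV)
m=(h[...,0]>40)&(h[...,0]<95)&(h[...,1]>35)&(abs(W[...,0]-.648)<.06)&(abs(W[...,1]+.085)<.1)&(W[...,2]<.04)
line(W,m)
p=snapshot("wrist");save(p,'w6');s=state();print(s["eef_pos"],s["orientation"]);W=wcloud(p)
m=(abs(W[...,0]-.436)<.085)&(abs(W[...,1]-.136)<.045)&(W[...,2]>.007)&(W[...,2]<.022)
k,l,st,_=cv2.connectedComponentsWithStats(cv2.morphologyEx(m.astype(np.uint8),cv2.MORPH_OPEN,np.ones((3,3))));line(W,l==1+np.argmax(st[1:,4]))
E
```

```text
time: 24.05
eef_pos: [0.6474, -0.0841, 0.0724]
orientation: [-2.261, -2.179, 0.002]
force: [0.9, -0.1, 0.4]
width: 0.0296
grasp_force: 0.0
time: 24.68
eef_pos: [0.6101, -0.0594, 0.1915]
orientation: [2.589, 1.777, 0.003]
force: [-0.2, 0.9, -0.2]
width: 0.046
grasp_force: 0.0
time: 25.3
eef_pos: [0.5147, 0.0417, 0.191]
orientation: [3.081, 0.613, 0.002]
force: [-0.8, 0.5, 0.3]
width: 0.0644
grasp_force: 0.0
time: 25.92
eef_pos: [0.4364, 0.1383, 0.1671]
orientation: [-3.116, 0.381, -0.008]
force: [0.7, -0.4, -0.6]
width: 0.0645
grasp_force: 0.0wr.py:7: RuntimeWarning: Mean of empty slice.
  P=W[m];v=np.linalg.svd(P[:,:2]-P[:,:2].mean(0))[2][0];v*=np.sign(v[0]);t=(P[:,:2]-P[:,:2].mean(0))@v
  ret = um.true_divide(
Traceback (most recent call last):
  File "wr.py", line 8, in line
    a,b=np.percentile(t,[.5,99.5]);print(m.sum(),"ctr",np.round(P[:,:2].mean(0)+v*(a+b)/2,4),"ang",round(np.degrees(np.arctan2(v[1],v[0])),2),"len",round(b-a,4),"z",np.round(np.nanpercentile(P[:,2],[5,50,95]),4))
        ~~~~~~~~~~~~~^^^^^^^^^^^^^
IndexError: index -1 is out of bounds for axis 0 with size 0
```

```bash
python3 - <<'E'
from wr import *
p=snapshot("wrist");save(p,'w6');s=state();print(s["eef_pos"],s["orientation"]);W=wcloud(p)
m=(abs(W[...,0]-.436)<.085)&(abs(W[...,1]-.136)<.045)&(W[...,2]>.007)&(W[...,2]<.022)
k,l,st,_=cv2.connectedComponentsWithStats(cv2.morphologyEx(m.astype(np.uint8),cv2.MORPH_OPEN,np.ones((3,3))));line(W,l==1+np.argmax(st[1:,4]))
p=snapshot("side");save(p,'s6')
a=p["pixels"][150:350,180:340,::-1];b=cv2.resize(cv2.imread('pics/w6.png'),None,fx=.9,fy=.9)
a=cv2.resize(a,None,fx=2,fy=2)[:345];o=np.hstack([a,b[:345]]);cv2.imwrite('pics/c6.png',o);print(o.shape)
E
```

```text
[0.43469838 0.13591436 0.16422026] [ 3.11710961 -0.38327284 -0.00335136]
1681 ctr [0.4357 0.1363] ang -14.59 len 0.1333 z [0.0097 0.0139 0.0157]
(345, 781, 3)
```

View pics/c6.png

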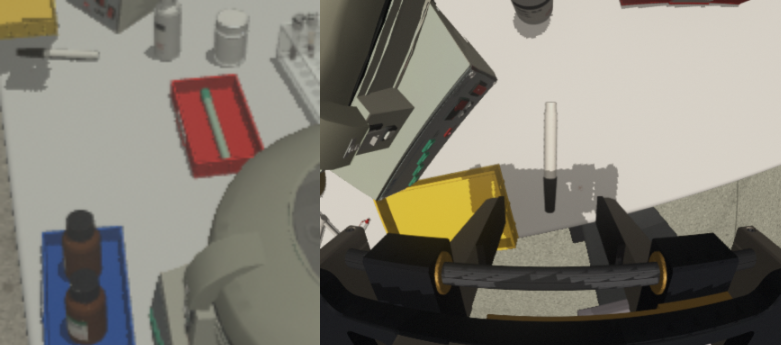

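The case lies inside the red tray (left panel, px (215,125)). The marker (right panel, column 550) is centred between the fingers.

```bash
python3 -m jog '[[0,0,-0.6,0,0,0,0.3],[0,0,-0.7,0,0,0,0.3],[0,0,-0.6,0,0,0,0.3],[0,0,-0.5,0,0,0,0.3],[0,0,-0.3,0,0,0,0.3]]' && python3 -m jog '[[0,0,-0.1,0,0,0,0.3],[0,0,0,0,0,0,0.3],[0,0,0,0,0,0,-1],[0,0,0,0,0,0,-1],[0,0,0,0,0,0,-1]]'  && python3 -m jog '[[0,0,0,0,0,0,-1],[0,0,0,0,0,0,-1],[0,0,0,0,0,0,-1],[0,0,0,0,0,0,-1]]'
```

```text
time: 26.7
eef_pos: [0.4368, 0.1355, 0.0296]
orientation: [-3.118, 0.387, -0.0]
force: [-0.0, 0.0, 0.1]
width: 0.0596
grasp_force: 0.0
time: 27.32
eef_pos: [0.4364, 0.1358, 0.0252]
orientation: [-3.118, 0.386, -0.001]
force: [-0.4, 0.9, 0.5]
width: 0.0321
grasp_force: 0.0
time: 27.82
eef_pos: [0.4362, 0.1358, 0.0249]
orientation: [3.118, -0.386, -0.0]
force: [0.5, 0.0, 3.0]
width: 0.0144
grasp_force: 30.0
```

```bash
python3 -m jog '[[0,0,0.3,0,0,0,-1],[0,0,0.7,0,0,0,-1],[0,0,0.8,0,0,0,-1],[0,0,0.8,0,0,0,-1],[0,0,0.6,0,0,0,-1]]' && python3 -m jog '[[-0.15,0.1,0,0,0,0.92,-1],[-0.15,0.1,0,0,0,0.92,-1],[-0.15,0.2,0,0,0,0.92,-1],[-0.15,0.3,0,0,0,0.92,-1],[-0.15,0.3,0,0,0,0.92,-1]]' && python3 -m jog '[[-0.15,0.4,0,0,0,0.92,-1],[-0.12,0.4,0,0,0,0.92,-1],[0,0.4,0,0,0,0.92,-1],[0,0.4,0,0,0,0.92,-1],[0,0.4,0,0,0,0.92,-1]]' && python3 -m jog '[[0,0.16,0,0,0,0.95,-1],[0,0,0,0,0,0,-1],[0,0,-0.6,0,0,0,-1],[0,0,-0.6,0,0,0,-1],[0,0,-0.3,0,0,0,-1]]'
python3 - <<'E'
from wr import *
p=snapshot("wrist");save(p,'w7');s=state();print(s["eef_pos"],s["orientation"]);W=wcloud(p);z=s["eef_pos"][2]
m=(abs(W[...,0]-.385)<.03)&(abs(W[...,1]-.294)<.09)&(abs(W[...,2]-z+.008)<.012)
h=cv2.cvtColor(p["pixels"],cv2.COLOR_RGB2HSV);m&=~((h[...,1]>120)&(h[...,2]>90))
k,l,st,_=cv2.connectedComponentsWithStats(cv2.morphologyEx(m.astype(np.uint8),cv2.MORPH_OPEN,np.ones((3,3))));line(W,l==1+np.argmax(st[1:,4]))
E
```

```text
time: 28.45
eef_pos: [0.4363, 0.1359, 0.1874]
orientation: [-3.117, 0.386, -0.003]
force: [0.0, 0.2, -0.3]
width: 0.0145
grasp_force: 30.0
time: 29.08
eef_pos: [0.3983, 0.1861, 0.1856]
orientation: [3.018, 0.871, 0.001]
force: [-0.1, 0.2, 0.3]
width: 0.0143
grasp_force: 30.0
time: 29.7
eef_pos: [0.3851, 0.2862, 0.1856]
orientation: [2.438, 1.981, 0.001]
force: [-0.3, 0.4, -0.6]
width: 0.0145
grasp_force: 30.0
time: 30.32
eef_pos: [0.3848, 0.2925, 0.1089]
orientation: [2.275, 2.166, -0.003]
force: [0.1, -0.2, 0.0]
width: 0.0145
grasp_force: 30.0
[0.38430688 0.29227702 0.10777664] [-2.27431646 -2.16708892  0.00537824]
4697 ctr [0.3841 0.3043] ang 87.2 len 0.11 z [0.0942 0.0982 0.1052]
```

View pics/w7.png

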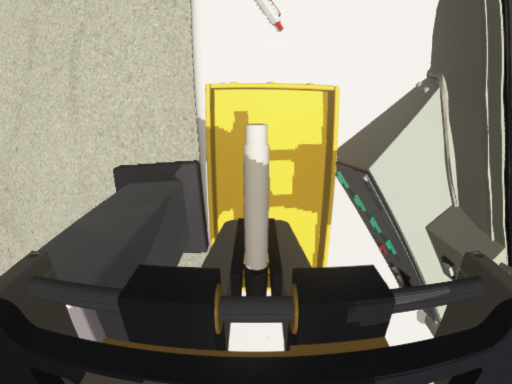

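The marker (column 257) is parallel to the yellow tray (columns 207–338), slightly left of centre, leaving room to the machine. I'll lower it.

```bash
python3 -m jog '[[0.04,0.02,-0.4,0,0,0,-1],[0,0,-0.4,0,0,0,-1],[0,0,-0.3,0,0,0,-1],[0,0,-0.2,0,0,0,-1],[0,0,-0.15,0,0,0,-1]]' && python3 -m jog '[[0,0,0,0,0,0,-1],[0,0,0,0,0,0,-1]]'
```

```text
time: 31.0
eef_pos: [0.3872, 0.2949, 0.0369]
orientation: [2.272, 2.17, 0.0]
force: [-0.5, 0.5, 0.1]
width: 0.0144
grasp_force: 30.0
time: 31.25
eef_pos: [0.3874, 0.295, 0.0377]
orientation: [2.272, 2.17, 0.001]
force: [0.5, 0.2, 0.5]
width: 0.0146
grasp_force: 30.0
```

```bash
python3 -m jog '[[0,0,-0.08,0,0,0,-1],[0,0,-0.06,0,0,0,-1],[0,0,-0.03,0,0,0,-1],[0,0,0,0,0,0,-1]]'
```

```text
time: 31.75
eef_pos: [0.3871, 0.2946, 0.0289]
orientation: [2.271, 2.17, -0.0]
force: [-1.0, -1.1, 2.8]
width: 0.0141
grasp_force: 30.0
```

```bash
python3 -m jog '[[0,0,0,0,0,0,-0.48],[0,0,0,0,0,0,-0.48],[0,0,0,0,0,0,-0.48],[0,0,0.3,0,0,0,-0.48],[0,0,0.6,0,0,0,-0.48]]' && python3 -m jog '[[0,0,0.8,0,0,0,-0.48],[0,0,0.8,0,0,0,-0.48],[0,0,0.8,0,0,0,-0.48],[0.2,-0.8,0.4,0,0,0,-0.4],[0.2,-0.8,0,0,0,0,-0.4]]' && python3 -m jog '[[0.2,-0.8,0,0,0,0,-0.4],[0.1,-0.8,0,0,0,0,-0.4],[0,-0.8,0,0,0,0,-0.4],[0,-0.5,0,0,0,0,-0.4],[0,0,0,0,0,0,-0.4]]'
python3 bot.py .407 -.4 .004;python3 bot.py .415 -.31 .004
python3 - <<'E'
from h import *
o=[]
for c in ("scene","side"):
    p=snapshot(c); W=cloud(p)
    for n in ("marker","thermo_case","bottle_a","saline","timer","jar"):
        for d in place_of(p,n)[:2]:
            u,v=map(int,np.round(d["point"]));print(c,n,round(d["conf"],2),np.round(W[v,u],3))
    a=p["pixels"][120:360,160:400] if c=="scene" else p["pixels"][110:350,140:340]
    o.append(cv2.resize(a[:,:,::-1],(400,480) if c=="scene" else (400,480)))
cv2.imwrite('pics/f.png',np.hstack(o))
E
```

```text
time: 32.38
eef_pos: [0.3865, 0.2945, 0.0743]
orientation: [-2.271, -2.17, 0.003]
force: [1.4, 0.2, 0.1]
width: 0.0239
grasp_force: 0.0
time: 33.0
eef_pos: [0.408, 0.2148, 0.2164]
orientation: [2.268, 2.171, 0.006]
force: [1.3, -0.6, -0.1]
width: 0.0276
grasp_force: 0.0
time: 33.62
eef_pos: [0.4221, 0.0682, 0.2145]
orientation: [2.275, 2.165, 0.0]
force: [0.9, 0.5, -0.5]
width: 0.0277
grasp_force: 0.0
scene 186 [ 0.4069 -0.3998] top 0.103
side 294 [ 0.4056 -0.4001] top 0.104
scene 202 [ 0.415  -0.3092] top 0.103
side 269 [ 0.4141 -0.31  ] top 0.104
scene marker 0.74 [0.381 0.291 0.015]
scene thermo_case 0.53 [ 0.642 -0.079  0.01 ]
scene bottle_a 0.71 [ 0.392 -0.379  0.024]
scene bottle_a 0.66 [ 0.41  -0.288  0.02 ]
scene saline 0.8 [0.602 0.125 0.037]
scene timer 0.75 [ 0.392 -0.375  0.017]
scene jar 0.75 [0.693 0.094 0.036]
side marker 0.57 [0.385 0.29  0.02 ]
side marker 0.36 [0.71  0.057 0.028]
side thermo_case 0.48 [ 0.641 -0.098  0.011]
side bottle_a 0.75 [ 0.398 -0.424  0.054]
side bottle_a 0.57 [ 0.408 -0.388  0.102]
side jar 0.71 [0.707 0.056 0.022]
```

View pics/f.png

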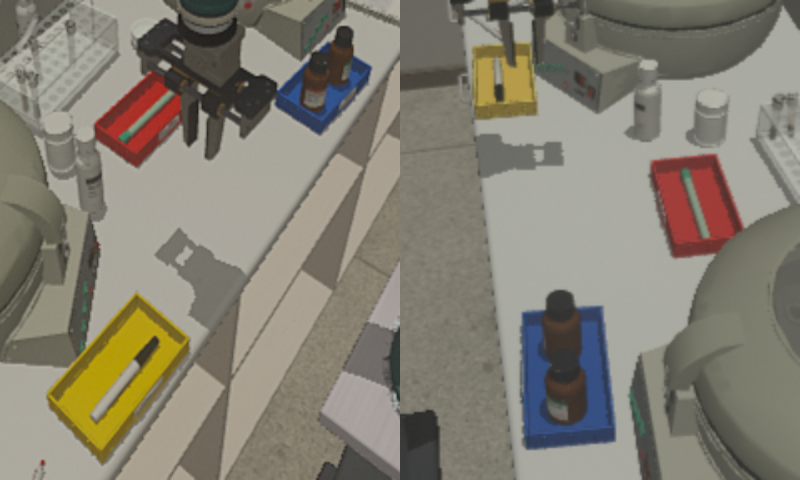

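The marker lies flat in the yellow tray (left panel, px (125,380)). The case lies in the red tray (right panel, (695,205)), and both bottles stand in the blue tray ((560,350)). The saline bottle and jar are in place.

```bash
python3 -m jog '[[0,0,0,0,0,0,-0.4],[0,0,0,0,0,0,-0.4]]' && python3 -c "from plant import *; print(sign_off())"
```

```text
time: 34.78
eef_pos: [0.4222, 0.0697, 0.2138]
orientation: [2.272, 2.17, 0.0]
force: [0.3, 0.6, -0.1]
width: 0.0277
grasp_force: 0.0
the job is handed in; nothing more can be done
None
```

I handed the job in at 34.8 s; `sign_off()` returned no verdict, but the last pictures show both brown bottles upright in the blue tray, the marker flat in the yellow, the thermometer case flat in the red, and the saline bottle and jar unmoved (the timer was hidden by the arm and not rechecked).

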